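Load the membrane cartridge and lock the bayonet cover

ROBOT

A 6-joint arm with a two-finger parallel gripper is mounted at the origin on a cart in front of the work surface, level with it; the furniture and walls round the work are solid. World frame = base frame: x ahead of the robot, y to its left, z up, the work surface at z = 0. Lengths are in m, angles in rad, forces in N, time in s.
With the tool pointing down it reaches from about 0.25 to 0.775 m from the base axis. Payload 8.9 kg.
Tool frame: the origin (TCP) lies midway between the tips of the shut fingers; the grasp point (between the pads) lies behind it (r.tcp_to_grasp is the z of the grasp point in the tool frame, in m); z points along the fingers, y is the line along which they close (so a half turn about z gives the same grasp; the last joint's range is limited). The gripper opens to 85 mm and grips with 20 to 120 N. Pads are 22 mm wide; open, the fingers measure 114 mm over their backs; the gripper's body (76 mm by 85 mm) begins 54 mm behind the grasp point. The pads swing forward as they close: fully open they stand 13 mm farther back than shut.
Start: joints at [1.018, 0.291, -0.153, 1.127, 0, 1.431], TCP at [0.211, 0.481, 0.194] pointing down, gripper open.
Joint ranges: [-2.52, 2.52], [-0.91, 1.74], [-1.3, 1.37], [-1.96, 2.02], [-1.52, 1.47], [-3.14, 3.14]. Speed limits (rad/s): [2.22, 2.22, 2.79, 3.14, 3.14, 3.14].

INTERFACE

Orientations are given as a rotation vector (axis times angle).
In Python, from station import r gives the robot as it stands.
- The arm moves only by the shell command python3 -m handwheel 'ROWS' [OPENING]. ROWS is JSON, one flat list of numbers, 6 for each row, row after row: the shift along the tool's x, y, z in m, then the turn, a rotation vector about the tool's x, y, z in degrees. A call has 1 to 12 rows; each row is the pose to reach, as a shift and turn from the pose commanded when the call began, along the tool's axes at that moment; what a row does not reach only later rows make up. A row lasts 1/8 s, in which the tool goes at most 62.5 mm and 10.7 degrees, less where a joint would pass 70% of its speed; a pose out of reach is approached as far as the arm can. A call with a gripper value outside its range is refused whole. OPENING is the opening, from 0 (shut) to 1 (fully open), set as the call begins (- or left out, the last holds). The fingers move at their own pace and stop on an object; the grip force is fixed at half the most. Time passes only in rows, so rows that repeat a pose let the fingers close. It gives the time, the measured TCP pose, the force, the opening and the grip force at its end, in the units of the state.
- r.state(): the state, without advancing time (a new reading comes with each control period).
- r.read_camera(name): name is "scene" or "top" or "wrist"; returns a dict with "color" (480x640x3 uint8, red, green, blue), "z_map" (480x640 float32, m along the optical axis (not along the pixel's ray), 0 where there is no reading), "intrinsics" (3x3 intrinsics, pixels), "eye" and "attitude" of the camera in the world. Camera axes: x right, y down, z forward; pixel columns grow to the right and rows downward; lengths in m; the calibration is good to about 2 mm. A picture is of the moment at which its call begins.
- r.close_job(): hands the job in; it is judged then, once.
The state is a dict: "clock": time; "joint_positions": joint angles; "joint_vel": joint speeds; "joint_torque": joint torques, N m; "position": TCP position; "ee_rot": TCP orientation; "force": force on the tool from outside, world axes, zero at the start; "torque": the same for the moment, N m; "gripper_width": finger opening in m; "grasp_force": force on a finger pad.
Only numpy, scipy, OpenCV 4.12 (cv2) and the standard library are available. Lean on these libraries where they do the work, as an engineer would, in place of code of your own. Each camera call takes 0.05 s, during which the arm holds its last target. There are 200 camera calls.

TASK

Get the membrane test cell ready to run: set the white cartridge flat on the sprung plate inside the round metal holder, stem up, then put the handled cover on with its handle over the wide gate so that its lugs drop through, and turn the handle clockwise (seen from above) until it comes up fully home against its stop and the cover has cammed down tight on the cartridge. Pushing the handle round from the side is enough. Leave the other things on the bench standing where they are.

Things in the scene. Friction and masses are not known exactly. Their poses are not given: they have to be found in the camera images.
- holder: Fixed round aluminium pot, open on top: foot 124 mm wide, wall 100 mm wide, rim 54 mm up. Origin on its axis at worktop height, z up, x towards the middle of the wide gate. Three inward lips under the rim (61 mm clear between them) leave three gates: the wide one (54 degrees) at angle 0, narrow ones (34 degrees) at +-120. Two hose ports stick out to 78 mm on the side away from the wide gate.
- gate_mark (a point): Point on the holder's rim, 50 mm from its axis and 54 mm up, at the wide gate; a single upright rib on the wall marks it. The handle lies over it when the cover goes on.
- lock_mark (a point): Point on the holder's rim, 50 mm from its axis and 54 mm up, between a pair of ribs on the wall, 76 degrees clockwise (from above) of gate_mark. The handle lies over it when the cover is locked: the lips' undersides ramp down clockwise, drawing the cover 3.5 mm down by some 50 degrees of turn, then run level to a solid stop at 76 degrees. The cover stays where it is left.
- support (a joint): Sprung round plate inside the holder (m): 0 = up, its top 25 mm above the worktop; grows as it is pressed down, at most 0.008. Preloaded to 8 N, then 2.5 N more per mm, so it bears cartridge and cover without sinking; a locked cover holds it at about 0.0035. A 58 mm bore with a bevelled mouth, 30 mm above the worktop, centres the cartridge over it.
- cartridge: Loose white membrane cartridge, 0.08 kg: disc 53 mm wide, 10 mm thick, with an upright round stem 10 mm thick on its middle, rising to 42 mm above its underside; grip the stem. Origin: centre of its underside, z up. Starts upright on the worktop. Seated in the holder, its underside is 25 mm above the worktop and its stem stands 13 mm above the rim.
- cover: Loose steel cover, 0.5 kg, 56 mm high, hollow below for the stem. Origin: centre of its lower face, z up, x along its handle. Plug 56 mm wide with three lugs 3 to 9 mm up, reaching 38 mm from the axis (wide one under the handle); plate 90 mm wide from 24 to 34 mm up. Starts flat on the worktop. On the cartridge in the holder its origin is 35 mm above the worktop, locked 31.5 mm.
- rib (a point): Point in the cover's top rib, 5 mm from the axis towards the handle (its balance point), 48 mm above the cover's origin; grip here across the rib: 20 mm wide, 34 to 56 mm up, from 23 mm behind to 45 mm before the axis. The cover enters the holder only with the handle over gate_mark: about 5 degrees of play either way and 2 mm sideways.
- handle (a point): Point on the middle line of the cover's black round handle, 115 mm from the axis, 40 mm above the cover's origin. The grip is about 19 mm thick and runs from 62 to 154 mm from the axis. Turning the laid-on cover home takes up to about 6 N sideways here; pushed from one side it turns about the holder's axis.
- wash_bottle: Bystander: plastic wash bottle, 66x79x208 mm; origin under its middle.
- white_jar: Bystander: white screw jar, 68 mm wide, 85 mm high; origin under its middle. It stands by the fixed dosing pump, which fills the left of the bench (y over 0.32 m, x under 0.52 m) up to 0.27 m high.
- timer: Bystander: flat digital timer, 66x62x18 mm; origin under its middle.
- petri: Bystander: shut petri dish, 60 mm wide, 13 mm high; origin under its middle.
- clear_jar: Bystander: glass jar with black cap, 68 mm wide, 100 mm high; origin under its middle. It stands by the fixed monitor, 0.3 m high, which fills the back of the bench between cover and holder: no nearer than x = 0.57 m, y from -0.17 to 0.13 m. Pass in front of it.
- tweezers: Bystander: steel tweezers lying flat, 21x124x9 mm; origin under their middle.
- notebook: Bystander: red spiral notebook, 148x109x15 mm; origin under its middle.
- pen: Bystander: marker pen lying on the notebook, 17x135x16 mm; origin under its middle.

How it is judged:
On the way, in this order (a step that is already met when the one before it is completed fails the run):
1. the cartridge lies flat on the sprung plate in the holder, let go (horizontal distance between cartridge and holder below 0.005 m and z of cartridge in the frame of holder between 0.02 and 0.027 m and angle between cartridge's own z axis and vertical below 0.06 rad and contact force between the fingers and cartridge below 0.1 N), for 0.2 s.
2. the cover has dropped through the gates and lies on the cartridge, handle at the wide gate (z of cover in the frame of holder below 0.037 m and horizontal distance between cover and holder below 0.005 m and x of handle in the frame of holder above 0.1 m), for 0.1 s.
At the end, for the whole second after the job is handed in: cover turned clockwise to within about 10 degrees of its stop, level, at rest, within 5 mm of the holder's axis, its origin 33 mm or less above the worktop; sprung plate held down by more than 2.5 mm; cartridge flat in the holder within 5 mm of the axis (horizontal distance between each of cartridge, cover and holder below 0.005 m and z of cartridge in the frame of holder below 0.027 m and angle between cartridge's own z axis and vertical below 0.06 rad and value of joint support above 0.0025 m and z of cover in the frame of holder below 0.033 m and x of handle in the frame of holder below 0.048 m and y of handle in the frame of holder below -0.09 m and angle between cover's own z axis and vertical below 0.05 rad and linear speed of cover below 0.01 m/s); the robot touches nothing.
It fails at once if one of the bystanders is pushed more than 40 mm away (distance of any of wash_bottle, white_jar, timer, petri, clear_jar, tweezers, notebook, pen from where it was at the start of the episode above 0.04 m).
It fails at once if the wash bottle or a jar is knocked over (angle between any of wash_bottle, white_jar, clear_jar's own z axis and vertical above 0.5 rad).
It also fails if it takes over 72 s, if anything falls off the work surface, if the arm or the gripper's body presses on something with over 40 N, if the wrist force passes 120 N, or if a joint passes its speed limit or range.

## Working session

There is one attempt and no reset: what is moved stays moved. The work goes in short steps, Python scripts to look and compute and a shell command to move; the robot and the scene stay as the last step left them, time stands still between calls to the robot, and variables do not carry over. Pictures are saved under pics/ and viewed, at most 10 in all, crops included, and the job is handed in when it is done.

```bash
ls; mkdir -p pics
cat > h.py <<'E'
import numpy as np, cv2
from scipy.spatial.transform import Rotation as R
from station import r
def cam(n,save=None):
    c=r.read_camera(n)
    if save: cv2.imwrite('pics/'+save,c['color'][:,:,::-1])
    np.savez('/tmp/'+n+'.npz',**{k:c[k] for k in ('color','z_map','intrinsics','eye','attitude')})
    return c
def load(n): return np.load('/tmp/'+n+'.npz')
def att(c):
    a=np.array(c['attitude']); return a if a.shape==(3,3) else R.from_rotvec(a).as_matrix() if a.size==3 else R.from_quat(a).as_matrix()
def cloud(c):
    K=c['intrinsics'];z=c['z_map'];v,u=np.mgrid[:480,:640]
    p=np.stack([(u-K[0,2])/K[0,0]*z,(v-K[1,2])/K[1,1]*z,z],-1)
    return p@att(c).T+np.array(c['eye'])
def at_z(c,u,v,z):
    K=c['intrinsics'];d=att(c)@np.array([(u-K[0,2])/K[0,0],(v-K[1,2])/K[1,1],1]);e=np.array(c['eye'])
    return e+d*(z-e[2])/d[2]
def goto(x,y,z,yaw):
    "shift & turn in tool axes to tool-down pose with tool x at yaw deg (R=Rz(yaw)*Rx(180))"
    s=r.state();Rc=R.from_rotvec(s['ee_rot']);Rt=R.from_euler('z',yaw,degrees=True)*R.from_euler('x',180,degrees=True)
    print('shift',np.round(Rc.inv().apply(np.array([x,y,z])-s['position']),4),'turn',np.round((Rc.inv()*Rt).as_rotvec(degrees=True),2))
def yaw():
    m=R.from_rotvec(r.state()['ee_rot']).as_matrix();return np.degrees(np.arctan2(m[1,0],m[0,0])),m
E
python3 - <<'E'
from h import *
for n in('scene','top'):
    c=cam(n,n+'1.png');print(n,c['eye'],c['attitude'],c['intrinsics'])
print(r.state(),r.tcp_to_grasp,yaw())
E
```

```text
pics
scene [-0.18964663 -0.74280055  0.748684  ] [-2.01691817  0.99436125 -0.51846253] [[441.91404449   0.         319.89367725]
 [  0.         441.91404449 233.02776791]
 [  0.           0.           1.        ]]
top [ 0.32287609 -0.17236441  1.57886894] [-2.13325181  2.12773024 -0.16460016] [[569.72631612   0.         318.0843473 ]
 [  0.         569.72631612 242.21525015]
 [  0.           0.           1.        ]]
{'clock': 0.1, 'joint_positions': array([ 1.01769417e+00,  2.91196853e-01, -1.54027191e-01,  1.12669560e+00,
        4.32296864e-05,  1.43151777e+00]), 'joint_vel': array([ 0.00048573, -0.00044509,  0.0010459 , -0.00095716, -0.0004092 ,
       -0.00051412]), 'joint_torque': array([ 1.56228187e-03, -5.37976921e+01,  3.31918287e+01,  9.27862013e-03,
       -1.30358130e-04,  1.70186826e-05]), 'position': array([0.21086026, 0.4803394 , 0.19351266]), 'ee_rot': array([-6.45317558e-01, -3.07416928e+00,  1.63656525e-03]), 'force': array([ 0.01189809, -0.35719621, -0.39428753]), 'torque': array([0.0115837 , 0.01071148, 0.01880217]), 'grasp_force': 0.0, 'gripper_width': 0.08519339811133098} -0.0187 (np.float64(156.28964615516676), array([[-9.15589925e-01,  4.02112791e-01, -6.26898297e-04],
       [ 4.02113230e-01,  9.15589471e-01, -9.33123955e-04],
       [ 1.98760403e-04, -1.10644299e-03, -9.99999368e-01]]))
```

View pics/top1.png

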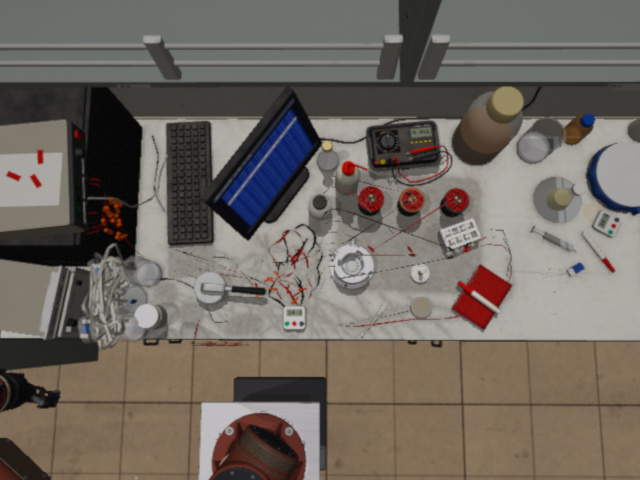

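View pics/scene1.png

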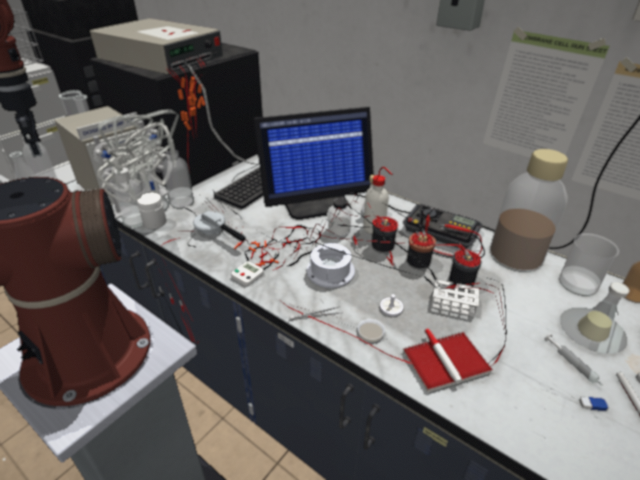

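The top view shows the cover at about (210,289) with its handle to the right, the holder at (352,267), the cartridge at (420,272), the petri dish at (421,307) and the timer at (293,318). I'll enlarge the holder and cover and measure them.

Run:
```python
from h import *
c=load('top');im=c['color'][:,:,::-1]
a=cv2.resize(im[232:302,312:452],(800,400),interpolation=cv2.INTER_CUBIC)
cv2.imwrite('pics/crop1.png',a)
P=cloud(c)
for n,u,v,z in [('cover',210,289,.034),('hgrip',250,291,.04),('holder',352,267,.054),('cart',420,272,.01),('petri',421,307,.013),('timer',293,318,.018),('bottle',318,208,.1),('redcap',348,170,.1)]:
    print(n,at_z(c,u,v,z).round(3),P[v,u].round(3))
# holder rim points
m=(abs(P[...,2]-.054)<.004)&(np.hypot(P[...,0]-at_z(c,352,267,.054)[0],P[...,1]-at_z(c,352,267,.054)[1])<.06)
q=P[m][:,:2];print('rim circle',m.sum(),cv2.minEnclosingCircle(q.astype(np.float32)))
e=at_z(c,420,272,.01);m=(abs(P[...,2]-.010)<.004)&(np.hypot(P[...,0]-e[0],P[...,1]-e[1])<.035)
print('cart',m.sum(),cv2.minEnclosingCircle(P[m][:,:2].astype(np.float32)))
e=at_z(c,210,289,.034);m=(P[...,2]>.028)&(P[...,2]<.07)&(np.hypot(P[...,0]-e[0],P[...,1]-e[1])<.2)
q=P[m];d=np.hypot(q[:,0]-e[0],q[:,1]-e[1]);print('plate',cv2.minEnclosingCircle(q[(d<.055)][:,:2].astype(np.float32)))
```

```text
cover [0.451 0.138 0.034] [0.449 0.134 0.055]
hgrip [0.445 0.028 0.04 ] [0.444 0.027 0.051]
holder [ 0.509 -0.247  0.054] [ 0.513 -0.249  0.023]
cart [ 0.501 -0.437  0.01 ] [ 0.499 -0.433  0.031]
petri [ 0.405 -0.437  0.013] [ 0.405 -0.437  0.011]
timer [ 0.374 -0.088  0.018] [ 0.374 -0.088  0.017]
bottle [ 0.661 -0.155  0.1  ] [ 0.662 -0.155  0.097]
redcap [ 0.766 -0.236  0.1  ] [ 0.743 -0.232  0.176]
rim circle 427 ((0.5159199833869934, -0.24719524383544922), 0.05128217488527298)
cart 215 ((0.5047898888587952, -0.43960773944854736), 0.03434966877102852)
plate ((0.46028947830200195, 0.1337081342935562), 0.052635978907346725)
```

View pics/crop1.png

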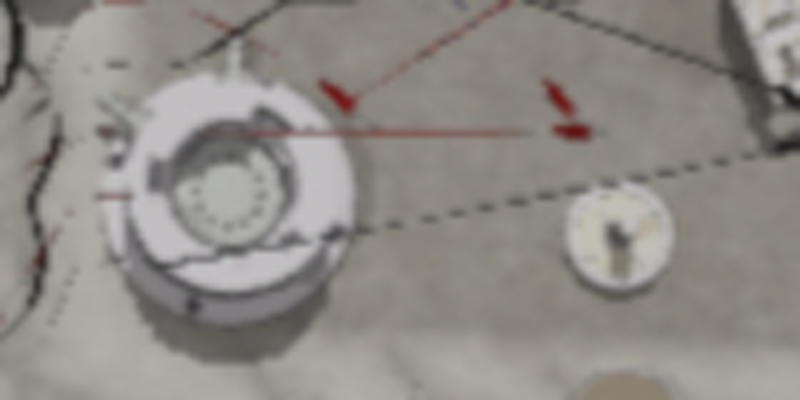

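Run:
```python
from h import *
goto(.42,-.30,.36,180)
```

```text
shift [-0.5052 -0.6306 -0.1659] turn [-6.000e-02 -2.000e-02 -2.371e+01]
```

```bash
python3 -m handwheel '[0,0,-0.06,0,0,0,0,0,-0.12,0,0,0,-0.505,-0.631,-0.166,0,0,-23.7,-0.505,-0.631,-0.166,0,0,-23.7,-0.505,-0.631,-0.166,0,0,-23.7,-0.505,-0.631,-0.166,0,0,-23.7,-0.505,-0.631,-0.166,0,0,-23.7,-0.505,-0.631,-0.166,0,0,-23.7,-0.505,-0.631,-0.166,0,0,-23.7,-0.505,-0.631,-0.166,0,0,-23.7,-0.505,-0.631,-0.166,0,0,-23.7,-0.505,-0.631,-0.166,0,0,-23.7]' 1
python3 - <<'E'
from h import *
goto(.42,-.30,.36,180)
E
```

```text
clock: 1.6
position: [0.3705, -0.1176, 0.3493]
ee_rot: [0.001, 3.141, 0.0]
force: [1.1, 0.5, 0.7]
gripper_width: 0.0853
grasp_force: 0.0
shift [-0.0497 -0.1824 -0.0107] turn [ 0.    0.02 -0.05]
```

```bash
python3 -m handwheel '[-0.05,-0.182,-0.01,0,0,0,-0.05,-0.182,-0.01,0,0,0,-0.05,-0.182,-0.01,0,0,0,-0.05,-0.182,-0.01,0,0,0,-0.05,-0.182,-0.01,0,0,0]'
python3 - <<'E'
from h import *
c=cam('wrist','w1.png');print(c['eye'],att(c).round(2),c['intrinsics'][0,0])
E
```

```text
clock: 2.22
position: [0.4202, -0.2971, 0.3586]
ee_rot: [-0.001, -3.141, -0.002]
force: [-0.1, -0.3, 0.7]
gripper_width: 0.0858
grasp_force: 0.0
[ 0.35302302 -0.29724704  0.539259  ] [[ 0.    0.96  0.27]
 [ 1.   -0.    0.  ]
 [ 0.    0.27 -0.96]] 330.9909494498086
```

View pics/w1.png

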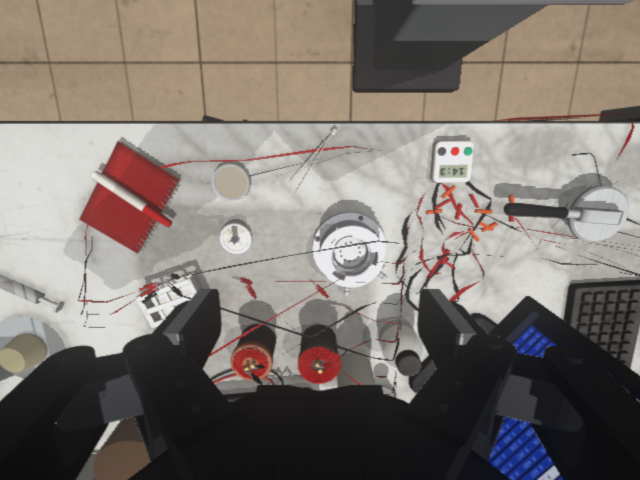

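The wrist view shows the cartridge at (235,236), the holder at (349,250), and the cover at (595,213) with its handle end at (507,210). I'll warp it to an overhead picture at rim height to read the gate angles.

```bash
cat >> h.py <<'E'
def ortho(c,x0,y0,half,z,N=600):
    "up = +X, right = -Y"
    K=c['intrinsics'];g=np.linspace(-half,half,N)
    X,Y=np.meshgrid(x0-g,y0-g,indexing='ij')
    p=(np.stack([X,Y,np.full_like(X,z)],-1)-np.array(c['eye']))@att(c)
    u=p[...,0]/p[...,2]*K[0,0]+K[0,2];v=p[...,1]/p[...,2]*K[1,1]+K[1,2]
    return cv2.remap(np.ascontiguousarray(c['color'][:,:,::-1]),u.astype(np.float32),v.astype(np.float32),cv2.INTER_CUBIC)
E
python3 - <<'E'
from h import *
c=load('wrist');P=cloud(c)
for n,(x,y),z,rad in [('holder',(.512,-.247),.054,.06),('cart',(.502,-.437),.010,.035),('stem',(.502,-.437),.042,.02)]:
    m=(abs(P[...,2]-z)<.004)&(np.hypot(P[...,0]-x,P[...,1]-y)<rad);q=P[m]
    print(n,m.sum(),cv2.minEnclosingCircle(q[:,:2].astype(np.float32)),q.mean(0))
a=ortho(c,.512,-.247,.08,.054,560)
for k in range(1,8): cv2.line(a,(k*70,0),(k*70,8),(0,0,255),1);cv2.line(a,(0,k*70),(8,k*70),(0,0,255),1)
cv2.imwrite('pics/o1.png',a)
E
```

```text
holder 1673 ((0.5170015692710876, -0.24698185920715332), 0.0515843890607357) [ 0.517688   -0.24657454  0.05451918]
cart 713 ((0.5005670785903931, -0.43577760457992554), 0.02715846709907055) [ 0.49909282 -0.4351758   0.00977517]
stem 33 ((0.501071572303772, -0.43587908148765564), 0.005044043995440006) [ 0.5001024  -0.43553562  0.04177137]
```

View pics/o1.png

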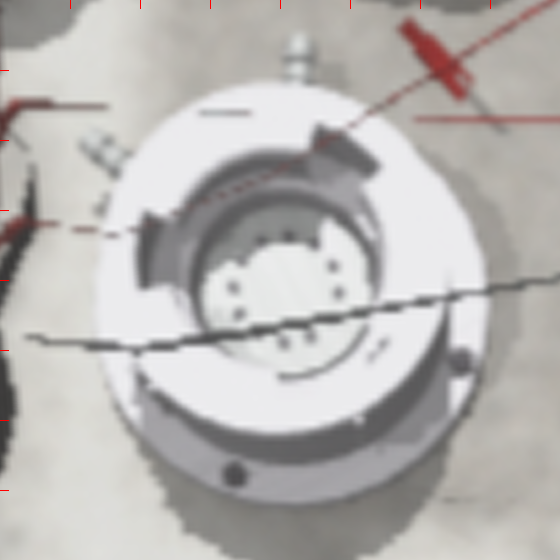

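Notch centres are at about (347,150) and (140,250), and the ports bisect at about 117° in the image. That puts the wide gate at a world yaw of about -153°. Next I'll fit the holder centre more closely and work out the cartridge approach.

```bash
cat >> h.py <<'E'
from scipy.optimize import least_squares
def fitc(c,x,y,z,R0,tol=.003):
    P=cloud(c);m=(abs(P[...,2]-z)<tol)&(np.hypot(P[...,0]-x,P[...,1]-y)<R0*1.2)
    q=P[m][:,:2];h=cv2.convexHull(q.astype(np.float32))[:,0]
    return least_squares(lambda a:np.hypot(*(h-a[:2]).T)-a[2],[x,y,R0],loss='soft_l1',f_scale=.0007).x.round(4)
E
python3 - <<'E'
from h import *
for n in('top','wrist'): print(n,fitc(load(n),.517,-.247,.054,.05))
print(fitc(load('wrist'),.501,-.436,.01,.0265))
P=cloud(load('wrist'));m=(P[...,2]>.015)&(abs(P[...,0]-.5)<.06)&(abs(P[...,1]+.436)<.08)
print(P[m].min(0),P[m].max(0))
goto(.501,-.436,.10,180);goto(.501,-.436,.017,180)
E
```

```text
top [ 0.5167 -0.2483  0.0497]
wrist [ 0.5182 -0.2468  0.05  ]
[ 0.5002 -0.4362  0.0263]
[ 0.49546742 -0.51559741  0.01578384] [ 0.55993999 -0.35654094  0.11200327]
shift [-0.0808 -0.1397  0.259 ] turn [ 0.04 -0.02  0.01]
shift [-0.0809 -0.1397  0.342 ] turn [ 0.04 -0.02  0.01]
```

```bash
python3 -m handwheel '[-0.081,-0.14,0.26,0,0,0,-0.081,-0.14,0.26,0,0,0,-0.081,-0.14,0.26,0,0,0,-0.081,-0.14,0.26,0,0,0,-0.081,-0.14,0.26,0,0,0,-0.081,-0.14,0.26,0,0,0,-0.081,-0.14,0.26,0,0,0]' 0.45
python3 - <<'E'
from h import *
c=cam('wrist');print(fitc(c,.501,-.436,.01,.0265),fitc(c,.501,-.436,.042,.005))
goto(.501,-.436,.017,180)
E
```

```text
clock: 3.15
position: [0.502, -0.4364, 0.1009]
ee_rot: [-0.002, 3.141, -0.001]
force: [-0.4, 0.5, 0.5]
gripper_width: 0.0384
grasp_force: 0.0
[ 0.5004 -0.4361  0.0264] [ 0.5004 -0.436   0.0048]
shift [0.0015 0.001  0.0847] turn [-0.11  0.11  0.06]
```

```bash
python3 -m handwheel '[0.001,0,0.05,0,0,0,0.001,0,0.084,0,0,0,0.001,0,0.084,0,0,0]' && python3 -m handwheel '[0,0,0,0,0,0,0,0,0,0,0,0,0,0,0,0,0,0,0,0,0,0,0,0,0,0,-0.06,0,0,0,0,0,-0.09,0,0,0,0,0,-0.09,0,0,0]' 0
python3 - <<'E'
from h import *
print(r.state()['position'],r.state()['gripper_width']);goto(.5175,-.247,.125,180)
E
```

```text
clock: 3.58
position: [0.4998, -0.4358, 0.0153]
ee_rot: [0.001, -3.14, -0.002]
force: [-1.1, -0.3, 0.7]
gripper_width: 0.0383
grasp_force: 0.0
clock: 4.45
position: [0.5018, -0.4389, 0.1082]
ee_rot: [0.0, 3.138, -0.006]
force: [-0.2, 0.3, -0.2]
gripper_width: 0.0005
grasp_force: 0.0
[ 0.50184842 -0.43885963  0.10823541] 0.0004570606330153523
shift [-0.0157  0.1918 -0.0174] turn [-0.22  0.2  -0.01]
```

Run:
```python
from h import *
c=cam('wrist','w2.png');print(fitc(c,.501,-.436,.01,.0265),fitc(c,.501,-.436,.042,.005)); print(r.state()['position'])
```

```text
[ 0.5005 -0.4361  0.0264] [ 0.5005 -0.4362  0.0048]
[ 0.501012   -0.43796651  0.1062512 ]
```

View pics/w2.png

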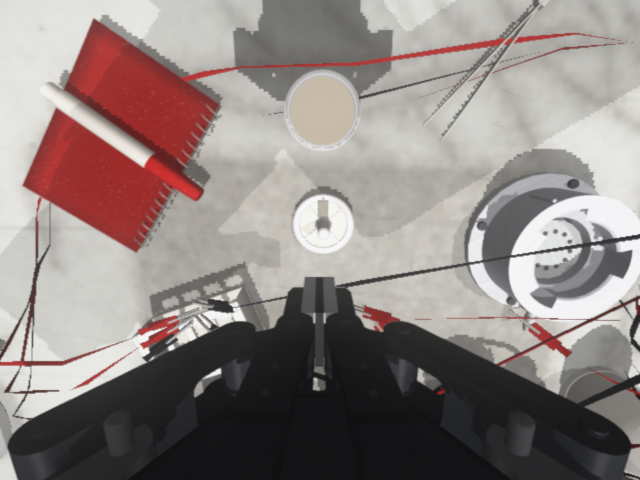

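The fingers closed too late: the cartridge is still upright and unmoved at (322,222). I'll retry with a smaller opening and a longer wait.

```bash
python3 -m handwheel '[0,0,0,0,0,0,0,0,0,0,0,0,0,0,0,0,0,0]' 0.27
python3 - <<'E'
from h import *
goto(.5005,-.436,.014,180)
E
```

```text
clock: 4.88
position: [0.5002, -0.437, 0.1044]
ee_rot: [-0.0, -3.141, -0.001]
force: [-0.4, 0.1, -0.3]
gripper_width: 0.0229
grasp_force: 0.0
shift [-0.0004  0.0009  0.0904] turn [ 0.05 -0.05 -0.01]
```

```bash
python3 -m handwheel '[0,0.001,0.05,0,0,0,0,0.001,0.09,0,0,0,0,0.001,0.09,0,0,0,0,0.001,0.09,0,0,0]' && python3 -m handwheel '[0,0,0,0,0,0,0,0,0,0,0,0,0,0,0,0,0,0,0,0,0,0,0,0,0,0,0,0,0,0,0,0,0,0,0,0]' 0
```

```text
clock: 5.38
position: [0.5011, -0.4371, 0.0166]
ee_rot: [0.0, 3.141, -0.002]
force: [0.5, -0.8, -0.2]
gripper_width: 0.0231
grasp_force: 0.0
clock: 6.12
position: [0.5004, -0.4364, 0.0151]
ee_rot: [-0.0, -3.142, -0.0]
force: [0.1, 0.8, -1.0]
gripper_width: 0.0002
grasp_force: 0.0
```

Run:
```python
from h import *
c=cam('wrist','w3.png');K=c['intrinsics']
s=r.state();p=att(c).T@(s['position']-c['eye']);print(s['position'],s['gripper_width'],p,K[0,0]*p[0]/p[2]+K[0,2],K[1,1]*p[1]/p[2]+K[1,2])
b=cam('scene')['color'][270:330,350:450,::-1];a=cv2.resize(c['color'][:,:,::-1][170:320,220:420],(600,450));b=cv2.resize(b,(600,360))
cv2.imwrite('pics/w3.png',cv2.resize(np.vstack([a,b]),(440,594)))
```

```text
[ 0.50044565 -0.43631445  0.01509488] -6.931663187940585e-05 [-0.00025172  0.01682388  0.192004  ] 318.5501116925574 266.31597203101836
```

View pics/w3.png

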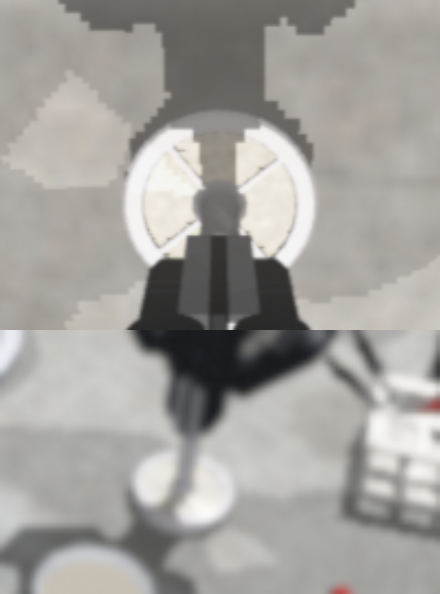

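The fingertips at (318,280) in the full frame look clear of the stem at (320,263), so I'll measure them with depth.

Run:
```python
from h import *
c=load('wrist');P=cloud(c)
for v in range(250,330,4): print(v,P[v,320].round(4),P[v,310].round(4),P[v,332].round(4))
```

```text
250 [ 0.4922 -0.4355  0.0097] [ 0.492  -0.4413  0.0105] [ 0.4919 -0.4284  0.0107]
254 [ 0.4941 -0.4355  0.0117] [ 0.4948 -0.4414  0.0093] [ 0.4946 -0.4284  0.0102]
258 [ 0.4957 -0.4355  0.0141] [ 0.4969 -0.4414  0.0105] [ 0.4973 -0.4283  0.0093]
262 [ 0.4956 -0.4355  0.0214] [ 0.4984 -0.4413  0.0134] [ 0.4999 -0.4283  0.0093]
266 [ 0.496  -0.4355  0.0266] [ 0.5007 -0.4413  0.0139] [ 0.5023 -0.4283  0.0096]
270 [ 0.4955 -0.4356  0.0339] [ 0.5043 -0.4414  0.0109] [ 0.5049 -0.4282  0.0094]
274 [ 0.4957 -0.4356  0.0389] [ 0.5075 -0.4415  0.0093] [ 0.5077 -0.4282  0.009 ]
278 [ 0.4898 -0.4357  0.0584] [ 0.4902 -0.4402  0.0575] [ 0.4899 -0.4303  0.0584]
282 [ 0.4895 -0.4357  0.0637] [ 0.49   -0.44    0.0625] [ 0.4892 -0.4306  0.0644]
286 [ 0.4895 -0.4357  0.0679] [ 0.4897 -0.4399  0.0675] [ 0.4896 -0.4307  0.0676]
290 [ 0.4898 -0.4357  0.0713] [ 0.4896 -0.4398  0.0717] [ 0.4895 -0.4309  0.0718]
294 [ 0.4898 -0.4357  0.075 ] [ 0.4898 -0.4397  0.075 ] [ 0.4899 -0.431   0.0748]
298 [ 0.49   -0.4358  0.0781] [ 0.4896 -0.4396  0.0791] [ 0.4897 -0.4311  0.0788]
302 [ 0.49   -0.4358  0.0815] [ 0.4895 -0.4395  0.0826] [ 0.49   -0.4312  0.0816]
306 [ 0.4896 -0.4358  0.0857] [ 0.4898 -0.4395  0.0853] [ 0.4899 -0.4314  0.085 ]
310 [ 0.4897 -0.4358  0.0884] [ 0.49   -0.4394  0.0879] [ 0.4898 -0.4315  0.0882]
314 [ 0.49   -0.4358  0.0909] [ 0.49   -0.4393  0.0909] [ 0.4331 -0.4363  0.1957]
318 [ 0.4918 -0.4358  0.0904] [ 0.4886 -0.4392  0.0961] [ 0.4882 -0.4319  0.0969]
322 [ 0.4942 -0.4358  0.089 ] [ 0.4882 -0.4391  0.0995] [ 0.4884 -0.4319  0.0991]
326 [ 0.4952 -0.4358  0.0901] [ 0.4887 -0.4391  0.1011] [ 0.4889 -0.432   0.1008]
```

Depth puts the fingertips at z≈0.057 while the reported TCP z is 0.015, so the real tips sit about 42 mm short of the reported TCP. x and y agree. I'll open, step down, and check again.

```bash
python3 -m handwheel '[0,0,0,0,0,0,0,0,0,0,0,0,0,0,0,0,0,0,0,0,0,0,0,0]' 0.3 && python3 -m handwheel '[0,0,0.01,0,0,0,0,0,0.02,0,0,0,0,0,0.02,0,0,0,0,0,0.02,0,0,0]'
python3 - <<'E'
from h import *
c=cam('wrist');P=cloud(c);s=r.state();print(s['position'],s['gripper_width'],s['force'])
m=(abs(P[...,1]+.4363)<.028)&(P[...,0]>.486)&(P[...,0]<.4925)&(P[...,2]>.014)&(P[...,2]<.15)
print(np.sort(P[m][:,2])[[0,5,20,50]],P[m][:,1].min(),P[m][:,1].max())
m&=P[...,2]<.06; 
for sgn in(-1,1):
  q=P[m&(sgn*(P[...,1]+.4363)>0)]; print(len(q),q.min(0) if len(q) else '',q.max(0) if len(q) else '')
E
```

```text
clock: 6.72
position: [0.5005, -0.4364, 0.0152]
ee_rot: [-0.0, -3.142, 0.0]
force: [-0.3, -0.4, 0.1]
gripper_width: 0.0258
grasp_force: 0.0
clock: 7.22
position: [0.5004, -0.4363, -0.005]
ee_rot: [-0.0, -3.141, -0.0]
force: [0.3, 0.3, 0.1]
gripper_width: 0.0259
grasp_force: 0.0
[ 0.50057669 -0.43648475 -0.00469029] 0.025467249873153647 [ 0.96170547 -0.82156185  0.34211684]
[0.0356993  0.03656917 0.03736595 0.03854232] -0.4642952713010259 -0.4083016233446105
398 [ 0.48884082 -0.45579256  0.03652185] [ 0.49240698 -0.44901501  0.05997601]
394 [ 0.48880479 -0.42363704  0.0356993 ] [ 0.4923507  -0.41697903  0.05998293]
```

```bash
python3 -m handwheel '[0,0,0.01,0,0,0,0,0,0.02,0,0,0,0,0,0.02,0,0,0,0,0,0.02,0,0,0]' && python3 -m handwheel '[0,0,0,0,0,0,0,0,0,0,0,0,0,0,0,0,0,0,0,0,0,0,0,0,0,0,0,0,0,0,0,0,0,0,0,0]' 0 && python3 -c "
from h import *
goto(.5175,-.247,.065,180)"
```

```text
clock: 7.78
position: [0.5004, -0.4363, -0.025]
ee_rot: [-0.0, -3.141, -0.0]
force: [-0.0, 0.4, -0.3]
gripper_width: 0.0255
grasp_force: 0.0
clock: 8.52
position: [0.5008, -0.4367, -0.0244]
ee_rot: [0.0, 3.141, -0.001]
force: [-0.7, -0.5, 5.9]
gripper_width: 0.008
grasp_force: 58.6
shift [-0.0168  0.1896 -0.0895] turn [-0.04  0.03 -0.01]
```

```bash
python3 -m handwheel '[0,0,-0.05,0,0,0,0,0,-0.09,0,0,0,-0.017,0.06,-0.09,0,0,0,-0.017,0.12,-0.09,0,0,0,-0.017,0.17,-0.09,0,0,0,-0.017,0.1895,-0.09,0,0,0,-0.017,0.1895,-0.09,0,0,0,-0.017,0.1895,-0.09,0,0,0]'
python3 - <<'E'
from h import *
c=cam('wrist','w4.png');s=r.state();print(s['position'],s['gripper_width'],s['grasp_force'],s['force'])
print('holder',fitc(c,.5175,-.247,.054,.05),'cart',fitc(c,s['position'][0],s['position'][1],.102,.0265,.004))
E
```

```text
clock: 9.52
position: [0.5177, -0.2482, 0.0651]
ee_rot: [0.001, 3.141, -0.001]
force: [0.5, -0.9, -1.6]
gripper_width: 0.0079
grasp_force: 58.7
[ 0.51764989 -0.24830823  0.06507331] 0.007627199127202215 58.74061167240143 [ 0.85028189  0.05681856 -0.98542822]
holder [ 0.5183 -0.2468  0.0501] cart [ 0.5175 -0.2481  0.0264]
```

```bash
python3 -m handwheel '[-0.0005,0.001,0.02,0,0,0,-0.0005,0.001,0.035,0,0,0,-0.0005,0.001,0.045,0,0,0,-0.0005,0.001,0.055,0,0,0,-0.0005,0.001,0.062,0,0,0,-0.0005,0.001,0.0635,0,0,0,-0.0005,0.001,0.0635,0,0,0]'
```

```text
clock: 10.45
position: [0.5182, -0.2459, 0.0018]
ee_rot: [0.0, 3.141, -0.0]
force: [0.4, 0.4, -1.0]
gripper_width: 0.008
grasp_force: 58.7
```

Nothing has touched yet, with the underside about 1 mm above the plate. I'll open slightly to release it, then lift clear.

```bash
python3 -m handwheel '[0,0,0.0005,0,0,0,0,0,0.0005,0,0,0,0,0,0.0005,0,0,0]' 0.25 && python3 -m handwheel '[0,0,-0.06,0,0,0,0,0,-0.12,0,0,0,0,0,-0.12,0,0,0,0,0,-0.12,0,0,0]'
python3 - <<'E'
from h import *
c=cam('wrist','w4.png');s=r.state();print(s['position'])
print('holder',fitc(c,.5175,-.247,.054,.05),'stem',fitc(c,.518,-.247,.067,.005,.003),'disc',fitc(c,.518,-.247,.035,.0265))
E
```

```text
clock: 10.82
position: [0.5182, -0.2459, 0.0014]
ee_rot: [0.0, 3.141, -0.0]
force: [-0.1, 0.5, 0.2]
gripper_width: 0.0211
grasp_force: 0.0
clock: 11.32
position: [0.5179, -0.2458, 0.1211]
ee_rot: [0.0, 3.142, -0.0]
force: [-0.3, -0.1, -0.7]
gripper_width: 0.0212
grasp_force: 0.0
[ 0.51731943 -0.24542532  0.12026708]
holder [ 0.5182 -0.2468  0.05  ] stem [ 0.5179 -0.2461  0.0047] disc [ 0.5187 -0.2492  0.0295]
```

The stem top reads z 0.067 at (0.518, -0.246), so the cartridge is seated and released. Next is the cover.

```bash
python3 - <<'E'
from h import *
goto(.45,.13,.20,-93)
E
python3 -m handwheel '[0.04,0,-0.04,0,0,0,0.08,0.02,-0.08,0,0,-10,0.08,0.08,-0.08,0,0,-20,0.08,0.14,-0.08,0,0,-30,0.08,0.2,-0.08,0,0,-40,0.08,0.26,-0.08,0,0,-50,0.08,0.31,-0.08,0,0,-60,0.08,0.35,-0.08,0,0,-70,0.075,0.375,-0.08,0,0,-80,0.068,0.375,-0.08,0,0,-87,0.068,0.375,-0.08,0,0,-87]' 0.9
python3 - <<'E'
from h import *
print(yaw()[0],r.state()['joint_positions'].round(2))
c=cam('wrist','w5.png');P=cloud(c)
print('plate',fitc(c,.455,.135,.034,.045,.003))
m=(P[...,2]>.043)&(P[...,2]<.065)&(np.hypot(P[...,0]-.455,P[...,1]-.135)<.19)&(abs(P[...,0]-.45)<.05)
q=P[m];print(len(q));
for lo,hi in((.08,.2),(-.03,.06)):
  t=q[(q[:,1]>lo)&(q[:,1]<hi)];print(t.mean(0),cv2.minAreaRect(t[:,:2].astype(np.float32)))
cv2.imwrite('pics/o2.png',ortho(c,.45,.09,.12,.05,600))
E
```

```text
shift [ 0.0675  0.3755 -0.0793] turn [ 1.000e-01 -2.000e-02 -8.701e+01]
clock: 12.75
position: [0.4494, 0.1293, 0.1998]
ee_rot: [2.161, -2.278, -0.002]
force: [-0.1, 0.4, 0.3]
gripper_width: 0.0768
grasp_force: 0.0
-93.02539968361675 [ 0.12  0.18 -0.28  1.11 -0.   -1.39]
plate [0.4566 0.1415 0.0446]
4058
[0.45493284 0.12083564 0.05440541] ((0.4549107551574707, 0.12196846306324005), (0.08371490240097046, 0.019777977839112282), 85.9103012084961)
[0.44755588 0.02275049 0.04830122] ((0.4475158751010895, 0.023834586143493652), (0.0716196596622467, 0.019716080278158188), 87.25413513183594)
```

View pics/o2.png

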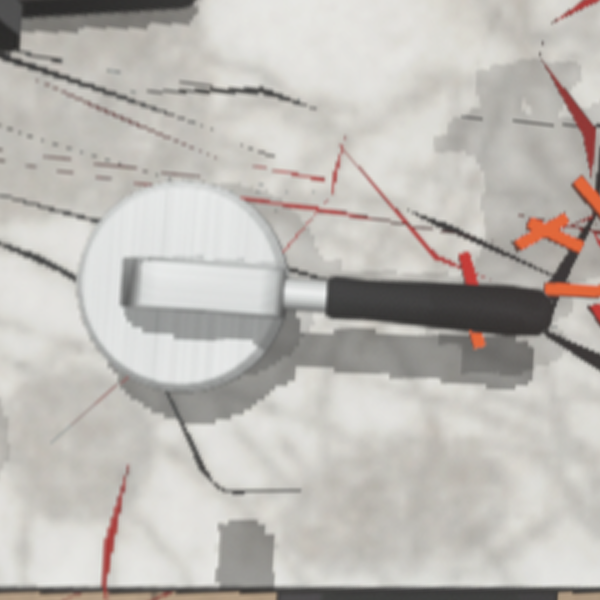

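The overhead picture shows the plate centred at about (182,284) and the handle running right to (550,308). Handle yaw is about -94.2° and the cover centre is (0.4566, 0.1415). I'll approach the rib.

```bash
python3 -c "
from h import *
goto(.4562,.1365,-.001,-94.2)"
```

```text
shift [-0.008  -0.0071  0.201 ] turn [ 0.14 -0.03  1.04]
```

```bash
python3 -m handwheel '[-0.008,-0.007,0.06,0,0,1,-0.008,-0.007,0.12,0,0,1,-0.008,-0.007,0.15,0,0,1,-0.008,-0.007,0.15,0,0,1,-0.008,-0.007,0.15,0,0,1]' 0.45
python3 - <<'E'
from h import *
c=cam('wrist');P=cloud(c);s=r.state();print(s['position'],s['gripper_width'],yaw()[0])
m=(P[...,2]>.075)&(P[...,2]<.13)&(np.hypot(P[...,0]-s['position'][0],P[...,1]-s['position'][1])<.05)
q=P[m];print(np.sort(q[:,2])[[0,5,20,60]])
print('plate',fitc(c,.455,.135,.034,.045,.003))
goto(.4562,.1365,-.001,-94.2)
E
```

```text
clock: 13.42
position: [0.4582, 0.1366, 0.0522]
ee_rot: [-2.14, 2.299, -0.001]
force: [0.1, 0.3, 0.2]
gripper_width: 0.0385
grasp_force: 0.0
[0.45859393 0.13674576 0.05260791] 0.03861511026832205 -94.08067018705728
[0.0909271  0.09149951 0.09303015 0.09419061]
plate [0.4566 0.1411 0.0446]
shift [0.0004 0.0025 0.0536] turn [-0.12  0.03  0.12]
```

```bash
python3 -m handwheel '[0,0.001,0.03,0,0,0,0,0.001,0.045,0,0,0,0,0.001,0.052,0,0,0,0,0.001,0.052,0,0,0]' && python3 -m handwheel '[0,0,0,0,0,0,0,0,0,0,0,0,0,0,0,0,0,0,0,0,0,0,0,0,0,0,0,0,0,0]' 0
```

```text
clock: 13.98
position: [0.4571, 0.1369, -0.0002]
ee_rot: [-2.141, 2.298, -0.001]
force: [0.1, -0.3, -0.3]
gripper_width: 0.0383
grasp_force: 0.0
clock: 14.6
position: [0.4569, 0.137, 0.0]
ee_rot: [-2.142, 2.297, -0.001]
force: [-2.3, 0.2, 7.0]
gripper_width: 0.0184
grasp_force: 60.9
```

```bash
python3 -m handwheel '[0,0,-0.02,0,0,0,0,0,-0.06,0,0,0,0,0,-0.11,0,0,0,0,0,-0.11,0,0,0]'
python3 - <<'E'
from h import *
s=r.state();print(s['grasp_force'],s['gripper_width'],yaw()[0])
goto(.44,-.05,.11,-123);goto(.5143,-.2489,.11,-153)
E
```

```text
clock: 15.1
position: [0.4592, 0.1372, 0.1125]
ee_rot: [-2.139, 2.294, -0.006]
force: [0.5, 0.1, -5.7]
gripper_width: 0.0189
grasp_force: 60.0
59.952076748013496 0.01893167771735762 -94.00938425686185
shift [0.1881 0.0061 0.0022] turn [-0.34  0.17 28.99]
shift [ 0.3813 -0.0819  0.0025] turn [-0.3   0.26 58.99]
```

```bash
python3 -m handwheel '[0.03,0.002,0,0,0,5,0.08,0.004,0,0,0,12,0.13,0.006,0,0,0,20,0.18,0.006,0,0,0,28,0.23,0,0,0,0,35,0.28,-0.025,0,0,0,42,0.33,-0.055,0,0,0,50,0.365,-0.072,0,0,0,56,0.381,-0.081,0.002,0,0,59,0.381,-0.081,0.002,0,0,59,0.381,-0.081,0.002,0,0,59]'
python3 - <<'E'
from h import *
c=cam('wrist','w6.png');P=cloud(c);s=r.state();print(s['position'],s['grasp_force'],yaw()[0])
p=s['position'];print('plate',fitc(c,p[0]+.004,p[1]+.002,p[2]+.034,.045,.004))
q=P[(P[...,2]>p[2]+.04)&(P[...,2]<p[2]+.06)];d=(q[:,:2]-p[:2])@np.array([-.891,-.454]);e=(q[:,:2]-p[:2])@np.array([.454,-.891])
t=q[(d>.065)&(d<.14)&(abs(e)<.03)];print(len(t),t.mean(0),cv2.minAreaRect(t[:,:2].astype(np.float32)))
print('holder',fitc(c,.518,-.247,.054,.05))
E
```

```text
clock: 16.48
position: [0.5097, -0.2474, 0.1065]
ee_rot: [0.736, -3.053, -0.003]
force: [1.0, 0.5, -4.7]
gripper_width: 0.0185
grasp_force: 60.0
[ 0.50990703 -0.24738757  0.10680847] 59.9888155516237 -152.90005508944364
plate [ 0.5129 -0.2454  0.0447]
7196 [ 0.42708178 -0.2895271   0.15416733] ((0.42800164222717285, -0.2891404330730438), (0.05384265258908272, 0.019812731072306633), 26.969316482543945)
holder [ 0.5182 -0.2469  0.0497]
```

View pics/w6.png

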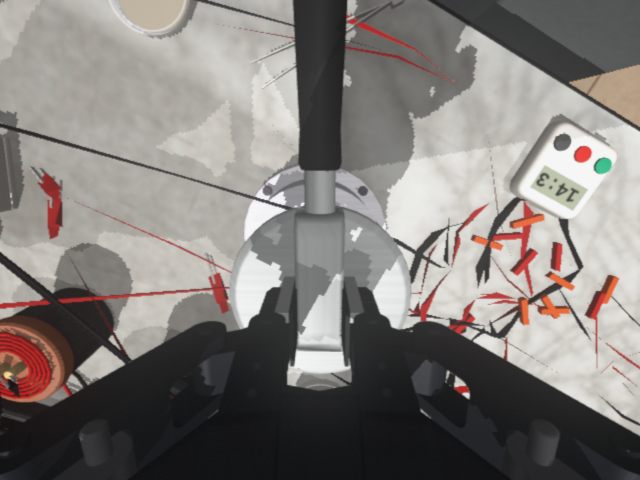

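The picture shows the handle running straight up along column 317, with the holder's foot screws at (268,190) and (362,190) placed evenly about it. I'll correct the centring by about 5 mm and lower to just above the rim.

```bash
python3 -m handwheel '[-0.004,-0.0037,0.01,0,0,0,-0.004,-0.0037,0.025,0,0,0,-0.004,-0.0037,0.038,0,0,0,-0.004,-0.0037,0.038,0,0,0,-0.004,-0.0037,0.038,0,0,0,-0.004,-0.0037,0.038,0,0,0]'
python3 - <<'E'
from h import *
c=cam('wrist');s=r.state();p=s['position'];print(p,yaw()[0],s['force'])
f=fitc(c,p[0]+.004,p[1]+.002,p[2]+.034,.045,.004);print('plate',f)
d=np.array([.5182,-.2469])-f[:2];print('tool shift',d@[-.891,-.454],d@[-.454,.891])
E
```

```text
clock: 17.27
position: [0.5162, -0.2507, 0.0697]
ee_rot: [-0.733, 3.054, -0.001]
force: [-0.2, -0.6, -5.0]
gripper_width: 0.0188
grasp_force: 59.9
[ 0.51622199 -0.25063572  0.06967344] -153.01217702544713 [-0.66512212 -0.2419285  -5.01504901]
plate [ 0.5198 -0.2493  0.0452]
tool shift 0.0003360000000000475 0.002864800000000008
```

```bash
python3 -m handwheel '[0.0005,0.0027,0,0,0,0,0.0005,0.0027,0.006,0,0,0,0.0005,0.0027,0.012,0,0,0,0.0005,0.0027,0.018,0,0,0,0.0005,0.0027,0.018,0,0,0]' && python3 -m handwheel '[0,0,0.005,0,0,0,0,0,0.01,0,0,0,0,0,0.014,0,0,0,0,0,0.016,0,0,0,0,0,0.016,0,0,0]'
```

```text
clock: 17.95
position: [0.5137, -0.2479, 0.0504]
ee_rot: [0.733, -3.054, -0.002]
force: [0.3, 0.0, -5.1]
gripper_width: 0.0185
grasp_force: 60.0
clock: 18.58
position: [0.5142, -0.2482, 0.0353]
ee_rot: [0.733, -3.055, -0.0]
force: [0.5, -0.8, -4.9]
gripper_width: 0.0185
grasp_force: 60.0
```

The cover went through without contact. I'll release it and check.

```bash
python3 -m handwheel '[0,0,0.001,0,0,0,0,0,0.001,0,0,0,0,0,0.001,0,0,0,0,0,0.001,0,0,0]' 0.45 && python3 -m handwheel '[0,0,-0.05,0,0,0,0,0,-0.11,0,0,0,0,0,-0.15,0,0,0,0,0,-0.15,0,0,0]'
python3 - <<'E'
from h import *
c=cam('wrist','w7.png');P=cloud(c);s=r.state();p=s['position'];print(p,yaw()[0])
for z in(.069,):print('plate',fitc(c,.518,-.247,z,.045,.004))
m=(np.hypot(P[...,0]-.518,P[...,1]+.247)<.043);q=P[m];h=np.histogram(q[:,2],np.arange(.05,.1,.002));print(dict(zip(h[1].round(3),h[0])))
q=P[(P[...,2]>.07)&(P[...,2]<.095)];d=(q[:,:2]-[.518,-.247])@np.array([-.891,-.454]);e=(q[:,:2]-[.518,-.247])@np.array([.454,-.891])
t=q[(d>.07)&(d<.15)&(abs(e)<.03)];print(len(t),t.mean(0),cv2.minAreaRect(t[:,:2].astype(np.float32)))
E
```

```text
clock: 19.08
position: [0.5143, -0.2483, 0.0343]
ee_rot: [-0.733, 3.055, -0.0]
force: [-0.7, -0.4, -0.2]
gripper_width: 0.0386
grasp_force: 0.0
clock: 19.58
position: [0.5161, -0.2494, 0.1877]
ee_rot: [-0.732, 3.051, -0.007]
force: [-0.5, 0.4, -1.0]
gripper_width: 0.0384
grasp_force: 0.0
[ 0.51502443 -0.24870073  0.18544347] -153.00868890867346
plate [ 0.5175 -0.2458  0.0447]
{np.float64(0.05): np.int64(0), np.float64(0.052): np.int64(0), np.float64(0.054): np.int64(0), np.float64(0.056): np.int64(0), np.float64(0.058): np.int64(0), np.float64(0.06): np.int64(0), np.float64(0.062): np.int64(0), np.float64(0.064): np.int64(14), np.float64(0.066): np.int64(187), np.float64(0.068): np.int64(2991), np.float64(0.07): np.int64(1428), np.float64(0.072): np.int64(0), np.float64(0.074): np.int64(0), np.float64(0.076): np.int64(0), np.float64(0.078): np.int64(19), np.float64(0.08): np.int64(4), np.float64(0.082): np.int64(15), np.float64(0.084): np.int64(8), np.float64(0.086): np.int64(55), np.float64(0.088): np.int64(225), np.float64(0.09): np.int64(896), np.float64(0.092): np.int64(323), np.float64(0.094): np.int64(0), np.float64(0.096): np.int64(0)}
2513 [ 0.41669773 -0.2967705   0.08291437] ((0.4190967381000519, -0.2954952120780945), (0.07969412207603455, 0.02082507126033306), 27.00756072998047)
```

The cover lies on the cartridge at origin z≈0.0355 with yaw -153°. Next I'll put the shut fingers behind the handle.

```bash
python3 -c "
from h import *
goto(.4382,-.3438,.10,-153);goto(.4382,-.3438,.017,-153)
k=.024
for k0,t in((.050,0),(.024,0),(.024,10),(.024,20),(.024,30),(.024,40),(.024,50),(.024,60),(.024,70),(.024,74),(.024,76),(.024,78)):
  a=np.radians(t);print(t,np.round([-.115+.115*np.cos(a)+k0*np.sin(a),.050+.115*np.sin(a)-k0*np.cos(a)],4))"
```

```text
shift [ 0.1117 -0.0497  0.0854] turn [-0.14  0.08 -0.01]
shift [ 0.1119 -0.0495  0.1684] turn [-0.14  0.08 -0.01]
0 [0. 0.]
0 [0.    0.026]
10 [0.0024 0.0463]
20 [0.0013 0.0668]
30 [-0.0034  0.0867]
40 [-0.0115  0.1055]
50 [-0.0227  0.1227]
60 [-0.0367  0.1376]
70 [-0.0531  0.1499]
74 [-0.0602  0.1539]
76 [-0.0639  0.1558]
78 [-0.0676  0.1575]
```

```bash
python3 -m handwheel '[0.06,-0.025,0,0,0,0,0.112,-0.0495,0.02,0,0,0,0.112,-0.0495,0.08,0,0,0,0.112,-0.0495,0.13,0,0,0,0.112,-0.0495,0.168,0,0,0,0.112,-0.0495,0.168,0,0,0,0.112,-0.0495,0.168,0,0,0]' 0 && python3 -c "
from h import *
print(r.state()['gripper_width']);goto(.4382,-.3438,.017,-153)"
```

```text
clock: 20.5
position: [0.4371, -0.3433, 0.0169]
ee_rot: [-0.733, 3.055, -0.0]
force: [0.1, 0.5, 0.4]
gripper_width: 0.0003
grasp_force: 0.0
0.00028700615354470573
shift [-0.0007 -0.0009 -0.0001] turn [-0.02  0.   -0.  ]
```

```bash
python3 -m handwheel '[0,0.015,0,0,0,0,0,0.026,0,0,0,0,0.0015,0.036,0,0,0,5,0.0024,0.0463,0,0,0,10,0.002,0.0565,0,0,0,15,0.0013,0.0668,0,0,0,20,-0.001,0.077,0,0,0,25,-0.0034,0.0867,0,0,0,30,-0.0075,0.096,0,0,0,35,-0.0115,0.1055,0,0,0,40,-0.0115,0.1055,0,0,0,40]' && python3 -c "
from h import *
print(yaw()[0])
k=.024
for t in (46,52,58,64,69,74,76,78):
  C=lambda t:np.array([-.115+.115*np.cos(t)+k*np.sin(t),.115*np.sin(t)-k*np.cos(t)])
  a=np.radians(40);d=C(np.radians(t))-C(a);print(t,t-40,np.round([d[0]*np.cos(a)+d[1]*np.sin(a),-d[0]*np.sin(a)+d[1]*np.cos(a)],4))"
```

```text
clock: 21.88
position: [0.3998, -0.2439, 0.0171]
ee_rot: [0.354, 3.12, -0.001]
force: [0.3, 1.3, -0.7]
gripper_width: 0.0001
grasp_force: 0.0
167.0721598870939
46 6 [0.0019 0.0122]
52 12 [0.0025 0.0244]
58 18 [0.0018 0.0367]
64 24 [-0.0002  0.0488]
69 29 [-0.0028  0.0588]
74 34 [-0.0062  0.0684]
76 36 [-0.0079  0.0722]
78 38 [-0.0096  0.0759]
```

```bash
python3 -m handwheel '[0.001,0.006,0,0,0,3,0.0019,0.0122,0,0,0,6,0.0025,0.0244,0,0,0,12,0.0018,0.0367,0,0,0,18,-0.0002,0.0488,0,0,0,24,-0.0028,0.0588,0,0,0,29,-0.0062,0.0684,0,0,0,34,-0.0062,0.0684,0,0,0,34]'
cat >> h.py <<'E'
def cover():
    c=cam('wrist');P=cloud(c)
    f=fitc(c,.518,-.247,.067,.045,.005)
    q=P[(P[...,2]>.066)&(P[...,2]<.095)];v=q[:,:2]-[.518,-.247];d=np.hypot(*v.T);a=np.degrees(np.arctan2(v[:,1],v[:,0]))%360
    t=q[(d>.065)&(d<.15)&(a>100)&(a<230)]
    tt=P[np.hypot(P[...,0]-.518,P[...,1]+.247)<.043][:,2]
    w=v[(d>.065)&(d<.15)&(a>100)&(a<230)];return c,f,len(t),np.median(np.degrees(np.arctan2(w[:,1],w[:,0]))%360),np.median(tt[(tt>.058)&(tt<.075)])
E
python3 -c "
from h import *
print(yaw()[0],cover()[1:])"
```

```text
clock: 22.88
position: [0.4212, -0.1787, 0.0166]
ee_rot: [1.248, 2.882, -0.0]
force: [-0.3, -0.9, -0.1]
gripper_width: -0.0001
grasp_force: 0.0Traceback (most recent call last):
  File "<string>", line 3, in <module>
    print(yaw()[0],cover()[1:])
                   ~~~~~^^
  File "h.py", line 39, in cover
    f=fitc(c,.518,-.247,.067,.045,.005)
  File "h.py", line 35, in fitc
    q=P[m][:,:2];h=cv2.convexHull(q.astype(np.float32))[:,0]
                   ~~~~~~~~~~~~~~~~~~~~~~~~~~~~~~~~~~~~^^^^^
TypeError: 'NoneType' object is not subscriptable
```

Run:
```python
from h import *
c=cam('top');P=cloud(c)
print('plate',fitc(c,.517,-.248,.069,.045,.006))
v=P[...,:2]-[.517,-.248];d=np.hypot(v[...,0],v[...,1]);a=np.degrees(np.arctan2(v[...,1],v[...,0]))%360
m=(d>.065)&(d<.15)&(P[...,2]>.055)&(P[...,2]<.1)
print(np.histogram(a[m],np.arange(0,361,10)))
m2=(d<.043)&(P[...,2]>.055);print(np.median(P[m2][:,2]),np.percentile(P[m2][:,2],[5,25,75,95]))
a0=cv2.resize(c['color'][220:310,300:420,::-1],(800,600),interpolation=cv2.INTER_CUBIC);cv2.imwrite('pics/last.png',a0)
```

```text
plate [ 0.5172 -0.2465  0.0429]
(array([0, 0, 0, 4, 4, 1, 0, 0, 0, 0, 0, 0, 0, 0, 0, 0, 0, 0, 0, 0, 0, 0,
       0, 0, 0, 0, 0, 0, 2, 1, 0, 0, 0, 0, 6, 0]), array([  0,  10,  20,  30,  40,  50,  60,  70,  80,  90, 100, 110, 120,
       130, 140, 150, 160, 170, 180, 190, 200, 210, 220, 230, 240, 250,
       260, 270, 280, 290, 300, 310, 320, 330, 340, 350, 360]))
0.06707088334241318 [0.06035512 0.06422364 0.0727388  0.09192098]
```

View pics/last.png

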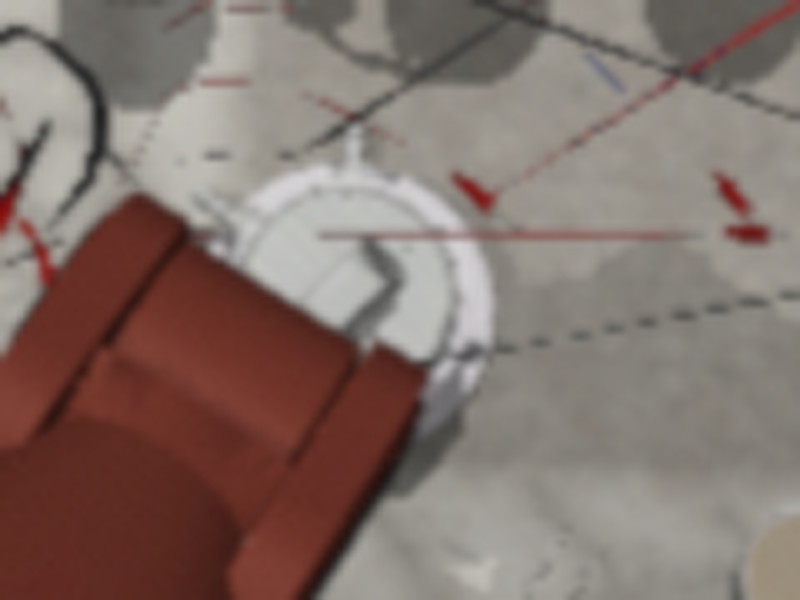

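The rib now points to the lower left, with its rear end at (385,275), which is close to the lock direction. I'll press the last few degrees against the stop and watch the force.

```bash
python3 -m handwheel '[0,0.002,0,0,0,0,0,0.004,0,0,0,0,0,0.004,0,0,0,0]'; python3 -m handwheel '[0,0.001,0,0,0,0,0,0.002,0,0,0,0,0,0.002,0,0,0,0]'
```

```text
clock: 23.35
position: [0.4238, -0.1764, 0.0163]
ee_rot: [1.252, 2.881, -0.001]
force: [-1.3, -3.2, 1.4]
gripper_width: -0.0
grasp_force: 2.1
clock: 23.72
position: [0.4249, -0.1754, 0.0163]
ee_rot: [1.253, 2.881, -0.003]
force: [-4.6, -7.0, 2.2]
gripper_width: 0.0001
grasp_force: 3.9
```

```bash
python3 -m handwheel '[0,0.0015,0,0,0,0,0,0.003,0,0,0,0,0,0.003,0,0,0,0]'
```

```text
clock: 24.1
position: [0.4257, -0.1748, 0.0162]
ee_rot: [-1.254, -2.879, 0.009]
force: [-11.3, -14.0, 3.3]
gripper_width: -0.0
grasp_force: 8.8
```

It's against the solid stop, since the force is now well above the 6 N turning load. I'll back off, lift and check.

```bash
python3 -m handwheel '[0,-0.02,0,0,0,0,0,-0.045,0,0,0,0,0,-0.045,-0.03,0,0,0,0,-0.045,-0.09,0,0,0,0,-0.045,-0.15,0,0,0,0.02,-0.05,-0.2,0,0,0,0.02,-0.05,-0.2,0,0,0,0.02,-0.05,-0.2,0,0,0]'
python3 - <<'E'
from h import *
c=cam('wrist');P=cloud(c)
print('plate',fitc(c,.518,-.247,.066,.045,.004))
v=P[...,:2]-[.518,-.247];d=np.hypot(v[...,0],v[...,1]);a=np.degrees(np.arctan2(v[...,1],v[...,0]))%360
m=(d>.065)&(d<.15)&(P[...,2]>.06)&(P[...,2]<.095)&(a>90)&(a<240)
q=P[m];print(m.sum(),np.median(a[m]),q.mean(0),cv2.minAreaRect(q[:,:2].astype(np.float32)))
tt=P[(d<.043)][:,2];print(np.median(tt[(tt>.055)&(tt<.078)]))
E
```

```text
clock: 25.1
position: [0.3772, -0.1916, 0.2157]
ee_rot: [1.252, 2.881, 0.001]
force: [0.3, -0.4, -0.5]
gripper_width: -0.0
grasp_force: 0.0
plate [ 0.515  -0.2392  0.0396]
1538 132.29337687389148 [ 0.44494611 -0.16544879  0.07919859] ((0.4595230221748352, -0.15919813513755798), (0.04832255095243454, 0.09177638590335846), 43.10710144042969)
0.06608219186375483
```

```bash
python3 -c "
from station import r
print(r.close_job())"
```

```text
the job is handed in; nothing more can be done
None
```

The cartridge is seated, and the cover is on and turned clockwise to its stop (handle about 75° round, cover down to about 32 mm). The job was handed in at about 25 s with nothing touched by the robot; the hand-in returned no verdict, and I didn't separately re-check the bystanders.

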